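Pack the finished turned knobs, leave the unfinished ones

TASK

Pack the four finished wooden knobs into the black tray on the turner's bench, each standing upright on the floor of the grey cup of its own size: the smallest knob in the smallest cup, and so on up to the largest in the largest. Leave the two unfinished knobs, which still have a square block at the foot, standing where they are.

Things in the scene. Friction and masses are not known exactly. Their poses are not given: they have to be found in the camera images.
- knob1_center (a point): centre, half-way up, of the smallest finished turned knob, plain brown wood, standing loose and upright on its round foot: foot 24 mm across (7 mm thick), slim neck, round head 28 mm across, 48 mm tall overall. The head's straight rim reaches from 20 mm to 6 mm below the very top; the top is bevelled. Best gripped by the head from above, 13 mm below the top (that is 11 mm above this point). z points up along its axis.
- knob2_center (a point): centre, half-way up, of the second smallest finished turned knob, plain brown wood, standing loose and upright on its round foot: foot 32 mm across (7 mm thick), slim neck, round head 38 mm across, 56 mm tall overall. The head's straight rim reaches from 20 mm to 6 mm below the very top; the top is bevelled. Best gripped by the head from above, 13 mm below the top (that is 15 mm above this point). z points up along its axis.
- knob3_center (a point): centre, half-way up, of the second largest finished turned knob, plain brown wood, standing loose and upright on its round foot: foot 40 mm across (7 mm thick), slim neck, round head 48 mm across, 64 mm tall overall. The head's straight rim reaches from 20 mm to 6 mm below the very top; the top is bevelled. Best gripped by the head from above, 13 mm below the top (that is 19 mm above this point). z points up along its axis.
- knob4_center (a point): centre, half-way up, of the largest finished turned knob, plain brown wood, standing loose and upright on its round foot: foot 48 mm across (7 mm thick), slim neck, round head 58 mm across, 72 mm tall overall. The head's straight rim reaches from 20 mm to 6 mm below the very top; the top is bevelled. Best gripped by the head from above, 13 mm below the top (that is 23 mm above this point). z points up along its axis.
- blank1_center (a point): centre, half-way up, of an unfinished knob of the same brown wood: round head 38 mm across like a finished one, 56 mm tall, but still joined to a square waste block 50 x 50 x 20 mm at its foot, whose corners show from above. Stands loose and upright; z points up, x and y are along the block's sides. It does not belong in the tray.
- blank2_center (a point): centre, half-way up, of an unfinished knob of the same brown wood: round head 48 mm across like a finished one, 64 mm tall, but still joined to a square waste block 58 x 58 x 20 mm at its foot, whose corners show from above. Stands loose and upright; z points up, x and y are along the block's sides. It does not belong in the tray.
- cup1_floor (a point): middle of the inner floor of the smallest of the four light grey round cups fixed in the black packing tray: 42 mm across inside, 10 mm deep from its rim to this floor, wall 4 mm; this floor lies 8 mm above the bench. It takes the smallest finished knob (24 mm foot). Cup centres are 100 mm apart in a square; the tray is 220 x 220 mm with a 16 mm high rim and is fixed to the bench. z up, x and y along the tray's sides.
- cup2_floor (a point): middle of the inner floor of the second smallest of the four light grey round cups fixed in the black packing tray: 50 mm across inside, 10 mm deep from its rim to this floor, wall 4 mm; this floor lies 8 mm above the bench. It takes the second smallest finished knob (32 mm foot). Cup centres are 100 mm apart in a square; the tray is 220 x 220 mm with a 16 mm high rim and is fixed to the bench. z up, x and y along the tray's sides.
- cup3_floor (a point): middle of the inner floor of the second largest of the four light grey round cups fixed in the black packing tray: 58 mm across inside, 10 mm deep from its rim to this floor, wall 4 mm; this floor lies 8 mm above the bench. It takes the second largest finished knob (40 mm foot). Cup centres are 100 mm apart in a square; the tray is 220 x 220 mm with a 16 mm high rim and is fixed to the bench. z up, x and y along the tray's sides.
- cup4_floor (a point): middle of the inner floor of the largest of the four light grey round cups fixed in the black packing tray: 66 mm across inside, 10 mm deep from its rim to this floor, wall 4 mm; this floor lies 8 mm above the bench. It takes the largest finished knob (48 mm foot). Cup centres are 100 mm apart in a square; the tray is 220 x 220 mm with a 16 mm high rim and is fixed to the bench. z up, x and y along the tray's sides.

How it is judged:
By the outcome, as a careful person would: the job done as asked, in the order asked, and still so for the second after the job is handed in, with the robot touching nothing.
It also fails if it takes over 96 s, if anything falls off the work surface, if the arm or the gripper's body presses on something with over 40 N, if the wrist force passes 120 N, or if a joint passes its speed limit or range.

ROBOT

A 6-joint arm with a two-finger parallel gripper is mounted at the origin on the work surface. World frame = base frame: x ahead of the robot, y to its left, z up, the work surface at z = 0. Lengths are in m, angles in rad, forces in N, time in s.
With the tool pointing down it reaches from about 0.35 to 0.975 m from the base axis. Payload 17.4 kg.
Tool frame: the origin (TCP) lies midway between the tips of the shut fingers; the grasp point (between the pads) lies arm.tcp_to_grasp behind it (arm.tcp_to_grasp is the distance from the TCP to the grasp point, in m); z points along the fingers, y is the line along which they close (so a half turn about z gives the same grasp; the last joint's range is limited). The gripper opens to 85 mm and grips with 20 to 120 N. Pads are 22 mm wide; open, the fingers measure 114 mm over their backs; the gripper's body (76 mm by 85 mm) begins 54 mm behind the grasp point. The pads swing forward as they close: fully open they stand 13 mm farther back than shut.
Start: joints at [-1.324, 0.116, 1.442, -0, 1.584, -0.038], TCP at [0.19, -0.648, 0.231] pointing down, gripper open.
Joint ranges: [-2.83, 2.83], [-0.83, 2.19], [0.07, 2.5], [-1.14, 4.28], [0.01, 3], [-2.97, 2.97]. Speed limits (rad/s): [1.89, 1.89, 2.22, 3.14, 3.14, 3.14].

INTERFACE

Orientations are given as a unit quaternion [x, y, z, w].
In Python, from workcell import arm, eyes, ticket gives the robot as it stands.
- The arm moves only by the tool servo_tool, never from a script. Its argument "steps" is text: rows parted by semicolons, each of 5 numbers parted by spaces: the finger opening in m, from 0 to 0.0854, then the shift along the tool's x, y, z in m, then the turn about the tool's z in rad. A call has 1 to 12 rows; each row shifts and turns the commanded pose from where the row before left it, along the tool's axes as they then stand; what a row does not reach is not made up. A row lasts 1/12 s, in which the tool goes at most 41.7 mm and 7.16 degrees, less where a joint would pass 70% of its speed; a pose out of reach is approached as far as the arm can. A call is refused whole if a number of a shift passes 0.0417 or a number of a turn 0.125, either way. A call with a gripper value outside its range is refused whole. The fingers move at their own pace and stop on an object; the grip force is fixed at half the most. Time passes only in rows, so rows that do not move let the fingers close. It gives the time, the measured TCP pose, the force, the opening and the grip force at its end, in the units of the state.
- arm.get_state(): the state, without advancing time (a new reading comes with each control period).
- eyes.camera(name): name is "scene" or "top" or "wrist"; returns the picture (420x560x3 uint8, red, green, blue); there is no depth.
- eyes.calibration(name): a dict with "vertical_fov" (degrees; the focal length in pixels is half the picture's height over the tangent of half this angle, whatever the lens; pixels are square), "cx", "cy" (the principal point, pixels), "k1" (the pictures are not rectified: a ray, as slopes to the right and down, at radius r is drawn at 1 + k1 r^2 times it, then the intrinsics apply), "extrinsics" (4x4, takes a point from camera to world coordinates). Camera axes: x right, y down, z forward; pixel columns grow to the right and rows downward; lengths in m; the calibration is good to about 2 mm. A picture is of the moment at which its call begins: read the wrist's pose just before it. calibration takes no time and is no camera call; for the wrist camera it gives the pose at the moment of the call.
- ticket.close_job(): hands the job in; it is judged then, once.
Trained networks look in the newest picture that a camera, given by its name, has taken for a name from the list of things; names that differ only in an ending like _2 or _b are one class to them, and where a whole thing is asked for, a point or a joint stands for the part that bears it (a point fixed in the world has none). Each returns a list of dicts, best first, with "score" (0 to 1); they miss things now and then, are a little off and sometimes report something else, mostly with a low value. They report only what shows in the picture. A call takes as long as a camera call.
- eyes.search_frame(query, camera): "xy" ([column, row] in pixels, amid what is visible of it).
- eyes.place_of(query, camera): "xy" ([column, row] in pixels: a listed point, or the origin of a listed thing).
The state is a dict: "t": time; "joints": joint angles; "qd": joint speeds; "joint_efforts": joint torques, N m; "tcp_pos": TCP position; "ee_rot": TCP orientation; "contact_force": force on the tool from outside, world axes, zero at the start; "moment": the same for the moment, N m; "finger_gap": finger opening in m; "grip_force": force on a finger pad.
Only numpy, scipy, OpenCV 4.12 (cv2) and the standard library are available. Lean on these libraries where they do the work, as an engineer would, in place of code of your own. Each camera call takes 0.05 s, during which the arm holds its last target. There are 200 camera calls.

## Working session

There is one attempt and no reset: what is moved stays moved. The work goes in short steps, Python scripts to look and compute and a tool call to move; the robot and the scene stay as the last step left them, time stands still between calls to the robot, and variables do not carry over. Pictures are saved under pics/ and viewed, at most 14 in all, crops included, and the job is handed in when it is done.

Besides the shell and the picture viewer there is one more tool, called as a command line: name --argument value ..., lists and objects as JSON in quotes. servo_tool: Moves the arm, as the interface text tells. Its arguments: {"type":"object","properties":{"steps":{"type":"string"}},"required":["steps"]}

```bash
mkdir -p pics; ls
cat > h.py <<'E'
import numpy as np, cv2
from workcell import arm, eyes, ticket
def ray(c,xy):
    f=210/np.tan(np.radians(c["vertical_fov"])/2)
    d=np.array([(xy[0]-c["cx"])/f,(xy[1]-c["cy"])/f]); u=d.copy()
    for _ in range(20): u=d/(1+c["k1"]*(u@u))
    E=np.array(c["extrinsics"]); return E[:3,3],E[:3,:3]@np.array([u[0],u[1],1])
def at(c,xy,z):
    o,d=ray(c,xy); return o+d*(z-o[2])/d[2]
def proj(c,p):
    E=np.array(c["extrinsics"]); q=E[:3,:3].T@(np.array(p)-E[:3,3]); u=q[:2]/q[2]
    f=210/np.tan(np.radians(c["vertical_fov"])/2); u=u*(1+c["k1"]*(u@u)); return u*f+[c["cx"],c["cy"]]
def save(name,fn):
    im=eyes.camera(name); cv2.imwrite("pics/"+fn,im[:,:,::-1]); return im
Z=dict(knob1_center=.024,knob2_center=.028,knob3_center=.032,knob4_center=.036,blank1_center=.028,blank2_center=.032,cup1_floor=.008,cup2_floor=.008,cup3_floor=.008,cup4_floor=.008)
E
python3 - <<'E'
from h import *
np.set_printoptions(precision=4,suppress=True)
print(arm.tcp_to_grasp, arm.get_state())
for n in ("top","scene"):
    save(n,n+"0.png"); c=eyes.calibration(n); print(n,c)
    for k in Z:
        for r in eyes.place_of(k,n)[:3]: print(k,r["score"],np.round(r["xy"],1),at(c,r["xy"],Z[k])[:2])
print(eyes.calibration("wrist"))
E
```

```text
pics
0.0187 {'t': 0.0, 'joints': array([-1.3238,  0.1165,  1.4423, -0.    ,  1.584 , -0.0378]), 'qd': array([ 0.0022, -0.0012,  0.0011, -0.0001, -0.0012, -0.0012]), 'joint_efforts': array([  0.001 , -73.1989, -63.2491,  -0.    ,   0.0065,  -0.    ]), 'tcp_pos': array([ 0.1896, -0.6476,  0.2305]), 'ee_rot': array([ 0.9899,  0.1419, -0.0001, -0.0006]), 'contact_force': array([-0.8123, -0.1774, -0.5125]), 'moment': array([-0.0259,  0.0361,  0.0068]), 'grip_force': 0.0, 'finger_gap': 0.08535721085276904}
top {'vertical_fov': 51.19976182365706, 'cx': 276.2579903150354, 'cy': 205.32703045196834, 'k1': 0.043493418811228465, 'extrinsics': array([[ 0.0096, -0.9909,  0.1342,  0.4393],
       [-1.    , -0.0098, -0.001 , -0.0118],
       [ 0.0023, -0.1342, -0.991 ,  1.0327],
       [ 0.    ,  0.    ,  0.    ,  1.    ]])}
knob1_center 0.61 [351.  268.9] [ 0.4318 -0.1841]
knob2_center 0.61 [285.8 199.4] [ 0.5895 -0.0348]
knob3_center 0.86 [404.7 214.5] [ 0.5566 -0.3072]
knob4_center 0.63 [349.7 206.4] [ 0.5735 -0.1811]
blank1_center 0.67 [290.8 264. ] [ 0.4413 -0.0471]
blank2_center 0.67 [281.7 15
[... 862 characters left out ...]
398]
blank1_center 0.53 [256.2 230.4] [ 0.5845 -0.0267]
blank2_center 0.81 [256.1 278. ] [ 0.7088 -0.0283]
blank2_center 0.22 [179.8 189.5] [ 0.4576 -0.1817]
cup1_floor 0.56 [416.9 245.9] [0.6188 0.2735]
cup2_floor 0.71 [361.9 243.8] [0.6082 0.1704]
cup3_floor 0.69 [362.1 207. ] [0.5003 0.1888]
cup3_floor 0.24 [253.4 235.1] [ 0.5754 -0.0325]
cup4_floor 0.65 [411.7 213.4] [0.5246 0.2862]
{'vertical_fov': 59.49192365774388, 'cx': 281.3428530479444, 'cy': 206.72327887678492, 'k1': 0.022434765552424563, 'extrinsics': array([[ 0.2807, -0.9244, -0.2584,  0.2551],
       [-0.9598, -0.2701, -0.0764, -0.6282],
       [ 0.0008,  0.2695, -0.963 ,  0.374 ],
       [ 0.    ,  0.    ,  0.    ,  1.    ]])}
```

```bash
python3 -c "
import cv2
a=cv2.imread('pics/top0.png')[110:320,110:450];cv2.imwrite('pics/topc.png',cv2.resize(a,None,fx=2.3,fy=2.3,interpolation=cv2.INTER_CUBIC))"
```

```text
(no output)
```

View pics/topc.png

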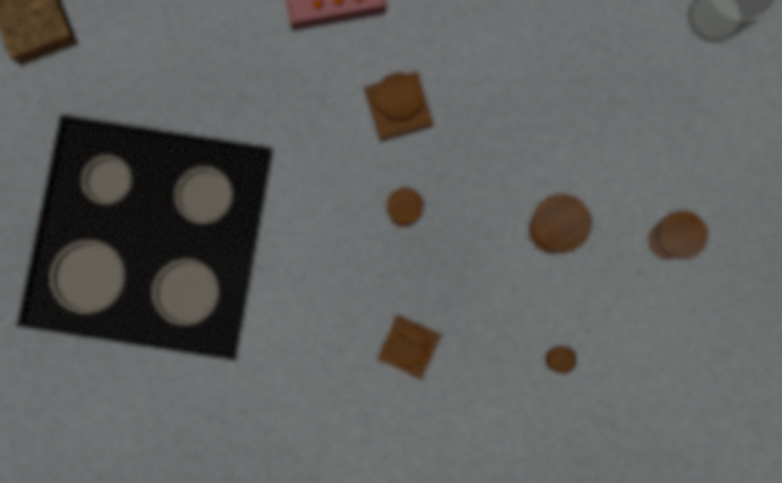

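View pics/scene0.png

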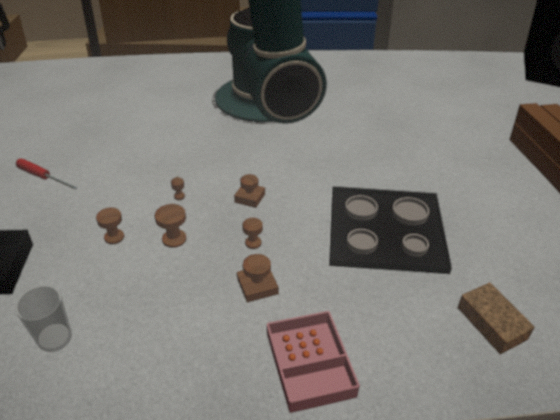

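The top view shows the tray at lower left: cup1 at about (156,188), cup2 (199,194), cup3 (190,237) and cup4 (148,230). The four finished knobs are at about (354,266), (286,200), (406,212) and (353,207). The square-footed blanks are at (283,156) and (288,261), and the scene view agrees.

```bash
cat >> h.py <<'E'
def go(x,y,z):
    s=arm.get_state(); R=__import__("scipy.spatial.transform",fromlist=["Rotation"]).Rotation.from_quat(s["ee_rot"]).as_matrix()
    return np.round(R.T@(np.array([x,y,z])-s["tcp_pos"]),4)
E
python3 - <<'E'
from h import *
c=eyes.calibration("top")
C=np.array([at(c,p,.017)[:2] for p in [(156.1,188.3),(198.7,194.3),(190.4,237),(147.8,230)]])
print(C, C.mean(0), [np.linalg.norm(C[i]-C[i-1]) for i in range(4)])
for p,z in [((353.9,266),.048),((286,200),.056),((406.5,212),.064),((353.5,207),.072)]: print(at(c,p,z))
print(go(.435,-.184,.15))
E
```

```text
[[0.61434852 0.26893835]
 [0.60116928 0.16910915]
 [0.50109573 0.18485774]
 [0.51643951 0.28343193]] [0.55826326 0.22658429] [np.float64(0.09897595440926171), np.float64(0.10069539538738569), np.float64(0.10130514749730671), np.float64(0.09976122469336028)]
[ 0.43841335 -0.18655016  0.048     ]
[ 0.58395375 -0.03458367  0.056     ]
[ 0.55847392 -0.30185619  0.064     ]
[ 0.56742635 -0.18337077  0.072     ]
[ 0.3658 -0.3762  0.0813]
```

servo_tool --steps "0.06 0.027 -0.0278 0.006 0;0.06 0.027 -0.0278 0.006 0;0.06 0.027 -0.0278 0.006 0;0.06 0.027 -0.0278 0.006 0;0.06 0.027 -0.0278 0.006 0;0.06 0.027 -0.0278 0.006 0;0.06 0.027 -0.0278 0.006 0;0.06 0.027 -0.0278 0.006 0;0.06 0.027 -0.0278 0.006 0;0.06 0.027 -0.0278 0.006 0;0.06 0.027 -0.0278 0.006 0;0.06 0.027 -0.0278 0.006 0"

```text
t: 2.1
tcp_pos: [0.4073, -0.2349, 0.1594]
ee_rot: [0.99, 0.142, 0.0, 0.0]
contact_force: [0.6, -0.2, 0.5]
finger_gap: 0.0602
grip_force: 0.0
```

servo_tool --steps "0.06 0.021 -0.021 0.005 0;0.06 0.021 -0.021 0.004 0;0.06 0 0 0 0;0.06 0 0 0 0"

```text
t: 2.43
tcp_pos: [0.4357, -0.1834, 0.1502]
ee_rot: [0.99, 0.143, -0.0, -0.0]
contact_force: [-0.1, 0.1, 0.7]
finger_gap: 0.0598
grip_force: 0.0
```

Run:
```python
from h import *
c=eyes.calibration("wrist"); save("wrist","w1.png")
for k in ["knob1_center","knob4_center","blank1_center","knob2_center","knob3_center"]:
    for r in eyes.place_of(k,"wrist")[:2]: print(k,r["score"],np.round(r["xy"],1),at(c,r["xy"],Z[k])[:2])
print(arm.get_state()["tcp_pos"],proj(c,[.438,-.186,.048]))
```

```text
knob1_center 0.91 [291.7 196.9] [ 0.43859954 -0.19044052]
blank1_center 0.58 [ 91.  124.2] [ 0.44987436 -0.04014125]
knob3_center 0.85 [511.1  76. ] [ 0.56078558 -0.30526152]
[ 0.43507232 -0.18534979  0.1504678 ] [286.26606103 204.41452817]
```

View pics/w1.png

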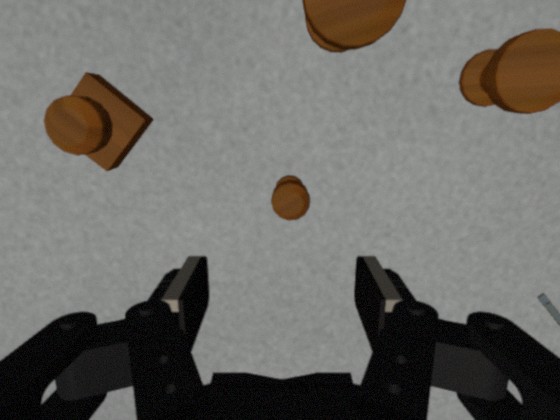

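The knob1 head is at (291,200) with its foot at (290,185), so it is close to (0.4385,-0.189).

servo_tool --steps "0.06 0.0024 0.0043 0.035 0;0.06 0 0 0.035 0;0.06 0 0 0.035 0;0.06 0 0 0.022 0;0.06 0 0 0.0085 0;0.06 0 0 0 0;0 0 0 0 0;0 0 0 0 0;0 0 0 0 0;0 0 0 0 0;0 0 0 0 0;0 0 0 0 0"

```text
t: 3.73
tcp_pos: [0.4399, -0.1886, 0.0169]
ee_rot: [0.99, 0.142, 0.001, 0.001]
contact_force: [0.4, -0.4, 7.7]
finger_gap: 0.0256
grip_force: 58.6
```

servo_tool --steps "0 0 0 -0.01 0;0 0 0 -0.02 0;0 0 0 -0.035 0;0 0 0 -0.035 0;0 0 0 -0.02 0;0 0 0 0 0"

```text
t: 4.23
tcp_pos: [0.4406, -0.1888, 0.1414]
ee_rot: [0.99, 0.142, 0.003, 0.002]
contact_force: [0.6, 0.0, 1.0]
finger_gap: 0.0255
grip_force: 59.0
```

Run:
```python
from h import *
s=arm.get_state();print(s["tcp_pos"],s["finger_gap"],s["grip_force"],s["contact_force"]); save("wrist","w2.png"); print(go(.614,.269,.15))
```

```text
[ 0.44057887 -0.18875909  0.14138066] 0.025527045241983053 58.95961995884136 [0.63951989 0.04127137 1.0396373 ]
[ 0.2957 -0.3901 -0.0116]
```

View pics/w2.png

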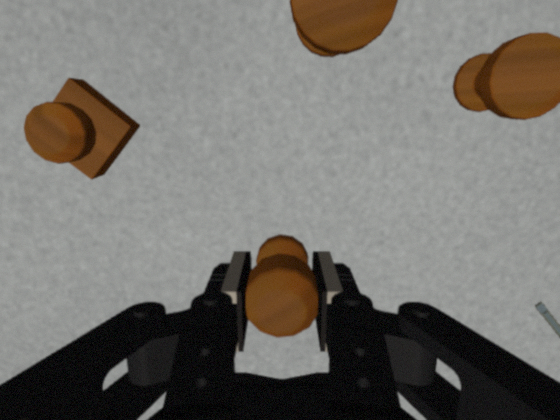

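servo_tool --steps "0 0.0245 -0.032 -0.004 0;0 0.0245 -0.032 -0.004 0;0 0.0245 -0.032 -0.004 0;0 0.0245 -0.032 -0.004 0;0 0.0245 -0.032 -0.004 0;0 0.0245 -0.032 -0.004 0;0 0.0245 -0.032 -0.004 0;0 0.0245 -0.032 -0.004 0;0 0.0245 -0.032 -0.004 0;0 0.0245 -0.032 -0.004 0;0 0 0 0 0;0 0 0 0 0"

```text
t: 5.28
tcp_pos: [0.5839, 0.1896, 0.174]
ee_rot: [0.99, 0.143, -0.001, 0.0]
contact_force: [-0.5, 0.5, -1.1]
finger_gap: 0.0257
grip_force: 59.0
```

Run:
```python
from h import *
c=eyes.calibration("wrist"); im=save("wrist","w3.png").copy()
T=dict(cup1_floor=(.614,.269),cup2_floor=(.601,.169),cup3_floor=(.501,.185),cup4_floor=(.516,.284))
for k in T:
    for r in eyes.place_of(k,"wrist")[:1]: print(k,r["score"],np.round(r["xy"],1),at(c,r["xy"],Z[k])[:2])
    u=proj(c,(*T[k],.008)); cv2.drawMarker(im,tuple(int(v) for v in u),(255,0,0))
s=arm.get_state();t=s["tcp_pos"]; print(t,s["finger_gap"])
for z in (.031,-.017): cv2.drawMarker(im,tuple(int(v) for v in proj(c,t+[0,0,z])),(0,255,0))
cv2.imwrite("pics/w3m.png",im[:,:,::-1])
```

```text
cup1_floor 0.97 [196.3 120.3] [0.61695127 0.27199457]
cup2_floor 0.84 [308.7 175.7] [0.59924483 0.17009984]
cup3_floor 0.76 [262.2 272.2] [0.50149054 0.18384703]
cup4_floor 0.84 [159.  225.9] [0.51888809 0.28328229]
[0.58385572 0.18690233 0.17482031] 0.02576576480006651
```

View pics/w3m.png

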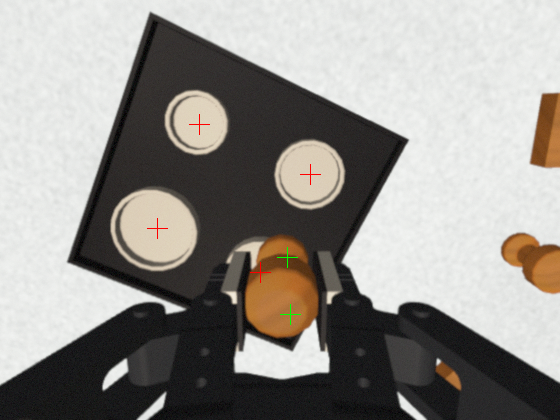

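servo_tool --steps "0 0.0181 -0.0239 0 0;0 0.0181 -0.0239 0 0;0 0.0182 -0.0238 0 0;0 0 0 0.03 0;0 0 0 0.035 0;0 0 0 0.035 0;0 0 0 0.025 0;0 0 0 0.013 0;0 0 0 0.007 0;0 0 0 0.003 0;0 0 0 0 0;0 0 0 0 0"

```text
t: 6.53
tcp_pos: [0.617, 0.2721, 0.0286]
ee_rot: [0.99, 0.142, 0.001, -0.0]
contact_force: [0.1, 0.2, -0.6]
finger_gap: 0.0258
grip_force: 59.1
```

servo_tool --steps "0 0 0 0.003 0;0 0 0 0 0"

```text
t: 6.7
tcp_pos: [0.6168, 0.2722, 0.0249]
ee_rot: [0.99, 0.142, 0.001, -0.0]
contact_force: [0.6, -1.1, 3.1]
finger_gap: 0.0254
grip_force: 59.3
```

servo_tool --steps "0.055 0 0 0 0;0.055 0 0 0 0;0.055 0 0 0 0;0.055 0 0 0 0;0.055 0 0 -0.01 0;0.055 0 0 -0.03 0;0.06 0 0 -0.035 0;0.06 0 0 -0.035 0;0.06 0 0 -0.02 0;0.06 0 0 0 0"

```text
t: 7.53
tcp_pos: [0.6178, 0.2726, 0.1606]
ee_rot: [0.99, 0.142, 0.004, -0.001]
contact_force: [0.2, 1.5, 0.0]
finger_gap: 0.0595
grip_force: 0.0
```

Run:
```python
from h import *
c=eyes.calibration("wrist"); save("wrist","w4.png")
for r in eyes.place_of("knob1_center","wrist")[:1]: print(r,at(c,r["xy"],.032))
print(arm.get_state()["tcp_pos"],go(.586,-.034,.16))
```

```text
{'xy': [284.9, 203.4], 'score': 0.61} [0.61462173 0.26925769 0.032     ]
[0.61645461 0.27206987 0.15516379] [-0.1152  0.2852 -0.0051]
```

View pics/w4.png

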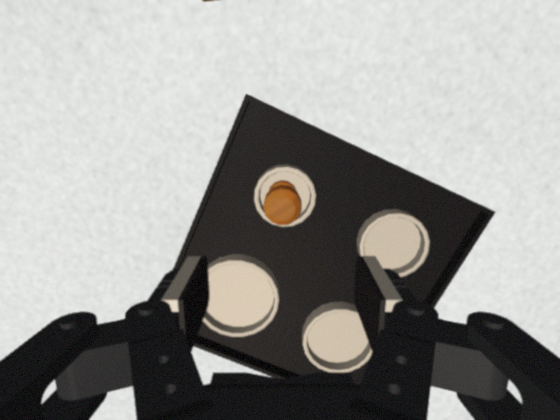

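Knob1 is standing upright in cup1, at about (283,200). Next is knob2.

servo_tool --steps "0.07 -0.0144 0.0356 -0.001 0;0.07 -0.0144 0.0356 -0.001 0;0.07 -0.0144 0.0356 -0.001 0;0.07 -0.0144 0.0356 -0.001 0;0.07 -0.0144 0.0356 0 0;0.07 -0.0144 0.0356 0 0;0.07 -0.0144 0.0356 0 0;0.07 -0.0144 0.0356 0 0;0.07 0 0 0 0;0.07 0 0 0 0;0.07 0 0 0 0"

```text
t: 8.55
tcp_pos: [0.5853, -0.0336, 0.1568]
ee_rot: [0.99, 0.142, -0.001, -0.0]
contact_force: [-0.4, 0.4, 0.7]
finger_gap: 0.07
grip_force: 0.0
```

```bash
cat >> h.py <<'E'
def look(k,fn,tz):
    c=eyes.calibration("wrist"); im=save("wrist",fn)
    for r in eyes.place_of(k,"wrist")[:2]:
        p=at(c,r["xy"],Z[k]); print(k,r["score"],np.round(r["xy"],1),p[:2],"move",go(p[0],p[1],tz))
    # colour check: brown blob near the best hit
    hsv=cv2.cvtColor(im,cv2.COLOR_RGB2HSV); m=cv2.inRange(hsv,(5,100,40),(20,255,255))
    n,l,st,ce=cv2.connectedComponentsWithStats(m)
    for i in range(1,n):
        if st[i,4]>300: print("blob",st[i],np.round(ce[i]))
    s=arm.get_state(); print(s["t"],s["tcp_pos"])
E
python3 -c "
from h import *
look('knob2_center','w5.png',.022)"
```

```text
knob2_center 0.98 [282.9 194.8] [ 0.5870353  -0.03395742] move [0.0012 0.0016 0.1352]
blob [ 277    0   87   88 7159] [318.  42.]
blob [ 257  169   53   57 2265] [283. 198.]
blob [ 419  228  108   97 6940] [472. 277.]
blob [544 281  16  38 423] [553. 299.]
blob [ 207  296   77   80 3831] [245. 338.]
8.65 [ 0.58554093 -0.03276593  0.1571638 ]
```

servo_tool --steps "0.07 0.0012 0.0016 0.035 0;0.07 0 0 0.035 0;0.07 0 0 0.035 0;0.07 0 0 0.022 0;0.07 0 0 0.008 0;0.07 0 0 0 0;0 0 0 0 0;0 0 0 0 0;0 0 0 0 0;0 0 0 0 0;0 0 0 0 0;0 0 0 0 0"

```text
t: 9.65
tcp_pos: [0.5884, -0.0348, 0.025]
ee_rot: [0.99, 0.142, 0.002, 0.0]
contact_force: [-1.4, 2.2, 5.8]
finger_gap: 0.0357
grip_force: 59.5
```

servo_tool --steps "0 0 0 -0.01 0;0 0 0 -0.02 0;0 0 0 -0.035 0;0 0 0 -0.035 0;0 0 0 -0.02 0;0 0 0 0 0;0 0 0 0 0"

```text
t: 10.23
tcp_pos: [0.5879, -0.035, 0.1454]
ee_rot: [0.99, 0.142, 0.002, 0.0]
contact_force: [-0.4, -0.4, -0.5]
finger_gap: 0.0357
grip_force: 59.9
```

```bash
python3 -c "
from h import *
s=arm.get_state();print(s['tcp_pos'],s['finger_gap'],s['grip_force'],go(.600,.170,.14))
look('knob2_center','w6.png',.022)"
```

```text
[ 0.58789663 -0.03503981  0.14538026] 0.0357086178789613 59.901965372264385 [ 0.0692 -0.1934  0.0053]
blob [ 273    0   90   91 7742] [316.  44.]
blob [  220   221   113   155 11475] [276. 298.]
blob [ 420  236  114  101 7057] [478. 284.]
10.3333 [ 0.5869433  -0.03489019  0.14257705]
```

servo_tool --steps "0 0.0115 -0.0322 0 0;0 0.0115 -0.0322 0 0;0 0.0115 -0.0322 0 0;0 0.0115 -0.0322 0 0;0 0.0116 -0.0322 0 0;0 0.0116 -0.0322 0 0;0 0 0 0 0;0 0 0 0.03 0;0 0 0 0.035 0;0 0 0 0.025 0;0 0 0 0.013 0;0 0 0 0 0"

```text
t: 11.33
tcp_pos: [0.5975, 0.1693, 0.0359]
ee_rot: [0.99, 0.142, -0.003, 0.0]
contact_force: [0.5, 0.3, -0.8]
finger_gap: 0.0353
grip_force: 60.0
```

servo_tool --steps "0 0.002 0 0.002 0;0 0 0 0.0015 0;0 0 0 0 0"

```text
t: 11.58
tcp_pos: [0.6021, 0.1706, 0.0378]
ee_rot: [0.99, 0.142, 0.001, -0.0]
contact_force: [0.1, -0.0, 0.4]
finger_gap: 0.0358
grip_force: 60.0
```

servo_tool --steps "0 0 0 0.002 0;0 0 0 0.001 0;0 0 0 0 0;0 0 0 0 0"

```text
t: 11.92
tcp_pos: [0.6014, 0.1705, 0.0336]
ee_rot: [0.99, 0.142, 0.0, -0.0]
contact_force: [0.3, -0.3, -2.3]
finger_gap: 0.0356
grip_force: 60.0
```

servo_tool --steps "0 0 0 0.001 0;0 0 0 0 0;0 0 0 0 0"

```text
t: 12.17
tcp_pos: [0.6016, 0.1706, 0.0331]
ee_rot: [0.99, 0.142, 0.0, -0.0]
contact_force: [-1.0, -0.3, 6.0]
finger_gap: 0.0358
grip_force: 60.6
```

servo_tool --steps "0.065 0 0 0 0;0.065 0 0 0 0;0.065 0 0 0 0;0.065 0 0 0 0;0.065 0 0 -0.01 0;0.065 0 0 -0.03 0;0.065 0 0 -0.035 0;0.065 0 0 -0.035 0;0.065 0 0 -0.02 0;0.065 0 0 0 0"

```text
t: 13.0
tcp_pos: [0.6029, 0.1709, 0.1689]
ee_rot: [0.99, 0.142, 0.004, -0.0]
contact_force: [-0.2, 0.4, -0.2]
finger_gap: 0.0649
grip_force: 0.0
```

```bash
python3 -c "
from h import *
Z['knob2_center']=.036
look('knob2_center','w7.png',.16); print(go(.559,-.304,.16))"
```

```text
knob2_center 0.56 [280.4 198.8] [0.60130119 0.17142224] move [ 0.     -0.0009  0.0035]
blob [ 504  111   56   74 3772] [534. 149.]
blob [ 129  125   52   40 1576] [154. 143.]
blob [ 254  174   53   59 2323] [280. 204.]
blob [ 435  389   48   31 1038] [455. 407.]
13.1 [0.60153087 0.17055269 0.16352573]
[-0.1741  0.4435  0.0032]
```

View pics/w7.png

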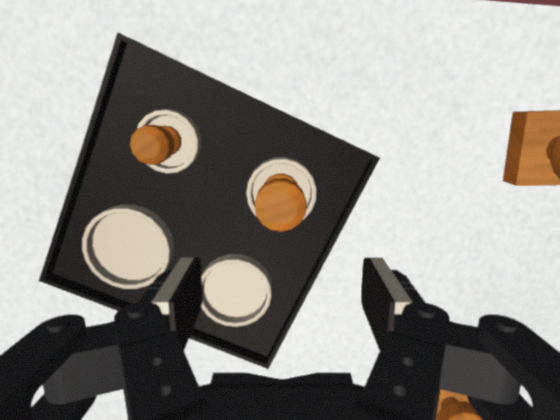

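Knob2 is upright in cup2 at about (280,200), and knob1 still stands in cup1. Next is knob3.

servo_tool --steps "0.08 -0.0145 0.037 0 0;0.08 -0.0145 0.037 0 0;0.08 -0.0145 0.037 0 0;0.08 -0.0145 0.037 0 0;0.08 -0.0145 0.037 0 0;0.08 -0.0145 0.037 0 0;0.08 -0.0145 0.037 0 0;0.08 -0.0145 0.037 0 0;0.08 -0.0145 0.037 0 0;0.08 -0.0145 0.037 0 0;0.08 -0.0145 0.037 0 0;0.08 -0.0145 0.037 0 0"

```text
t: 14.1
tcp_pos: [0.558, -0.3062, 0.1608]
ee_rot: [0.99, 0.142, -0.001, -0.001]
contact_force: [1.3, 0.6, 0.8]
finger_gap: 0.08
grip_force: 0.0
```

servo_tool --steps "0.08 0 0 0 0;0.08 0 0 0 0;0.08 0 0 0 0"

```text
t: 14.35
tcp_pos: [0.5586, -0.3042, 0.161]
ee_rot: [0.99, 0.142, -0.001, -0.001]
contact_force: [-0.4, -0.1, 0.1]
finger_gap: 0.0798
grip_force: 0.0
```

```bash
python3 -c "
from h import *
look('knob3_center','w8.png',.028)"
```

```text
blob [  64   96  110   90 7409] [116. 139.]
blob [ 250  163   68   72 3639] [284. 199.]
14.45 [ 0.55909263 -0.30339683  0.16171034]
```

```bash
python3 -c "
from h import *
c=eyes.calibration('wrist')
for p,z in (((284,194),.032),((284,199),.045)):
  q=at(c,p,z); print(q,go(q[0],q[1],.028))"
```

```text
[ 0.5615756 -0.3043797  0.032    ] [0.0022 0.0018 0.1337]
[ 0.56099051 -0.30445856  0.045     ] [0.0016 0.0017 0.1337]
```

servo_tool --steps "0.08 0.0019 0.0017 0.035 0;0.08 0 0 0.035 0;0.08 0 0 0.035 0;0.08 0 0 0.02 0;0.08 0 0 0.009 0;0.08 0 0 0 0;0 0 0 0 0;0 0 0 0 0;0 0 0 0 0;0 0 0 0 0;0 0 0 0 0;0 0 0 0 0"

```text
t: 15.45
tcp_pos: [0.5623, -0.3058, 0.0307]
ee_rot: [0.99, 0.142, 0.001, 0.001]
contact_force: [-1.4, 3.2, 7.6]
finger_gap: 0.046
grip_force: 60.6
```

servo_tool --steps "0 0 0 -0.01 0;0 0 0 -0.02 0;0 0 0 -0.035 0;0 0 0 -0.035 0;0 0 0 -0.03 0;0 0 0 0 0;0 0 0 0 0"

```text
t: 16.03
tcp_pos: [0.5621, -0.3061, 0.1618]
ee_rot: [0.99, 0.142, 0.002, 0.002]
contact_force: [0.4, -0.4, -1.3]
finger_gap: 0.0453
grip_force: 61.5
```

```bash
python3 -c "
from h import *
s=arm.get_state();print(s['tcp_pos'],s['finger_gap'],s['grip_force'],go(.501,.184,.16))
look('knob3_center','w9.png',.022)"
```

```text
[ 0.56211672 -0.30605663  0.16177892] 0.04530888603639704 61.53722023664841 [ 7.900e-02 -4.875e-01  3.000e-04]
blob [  60  101  110   89 7443] [112. 144.]
blob [  215   210   133   154 15192] [281. 292.]
16.1333 [ 0.56113642 -0.30550581  0.15826516]
```

servo_tool --steps "0 0.0066 -0.038 0 0;0 0.0066 -0.0406 0 0;0 0.0066 -0.0406 0 0;0 0.0066 -0.0406 0 0;0 0.0066 -0.0406 0 0;0 0.0066 -0.0406 0 0;0 0.0066 -0.0406 0 0;0 0.0066 -0.0406 0 0;0 0.0066 -0.0406 0 0;0 0.0066 -0.0406 0 0;0 0.0066 -0.0406 0 0;0 0.0066 -0.0406 0 0"

```text
t: 17.13
tcp_pos: [0.5, 0.1835, 0.1572]
ee_rot: [0.99, 0.142, -0.001, 0.0]
contact_force: [0.9, -0.8, 0.0]
finger_gap: 0.0454
grip_force: 61.6
```

servo_tool --steps "0 0 -0.002 0 0;0 0 0 0 0;0 0 0 0 0;0 0 0 0 0"

```text
t: 17.47
tcp_pos: [0.5007, 0.1827, 0.1577]
ee_rot: [0.99, 0.141, -0.0, 0.0]
contact_force: [-0.2, -0.8, -0.7]
finger_gap: 0.0459
grip_force: 61.7
```

```bash
python3 -c "
from h import *
s=arm.get_state();print(s['tcp_pos'],s['finger_gap'],s['ee_rot'],go(.501,.184,.042))"
```

```text
[0.50065603 0.18268848 0.15773396] 0.04591582202635936 [ 9.89942727e-01  1.41467851e-01 -4.59763898e-04  1.81005069e-04] [ 0.0008 -0.0012  0.1157]
```

servo_tool --steps "0 0.0008 -0.0012 0.035 0;0 0 0 0.035 0;0 0 0 0.025 0;0 0 0 0.014 0;0 0 0 0.006 0;0 0 0 0.002 0;0 0 0 0 0;0 0 0 0 0"

```text
t: 18.13
tcp_pos: [0.5018, 0.1848, 0.0426]
ee_rot: [0.99, 0.142, 0.001, -0.0]
contact_force: [-0.5, -0.6, -1.3]
finger_gap: 0.0458
grip_force: 61.8
```

servo_tool --steps "0 0 0 0.002 0;0 0 0 0.001 0;0 0 0 0.0008 0;0 0 0 0 0;0 0 0 0 0"

```text
t: 18.55
tcp_pos: [0.5017, 0.1853, 0.0387]
ee_rot: [0.99, 0.142, 0.001, -0.0]
contact_force: [0.2, -0.4, 6.2]
finger_gap: 0.046
grip_force: 62.4
```

Contact with the cup floor, so release.

servo_tool --steps "0.07 0 0 0 0;0.07 0 0 0 0;0.07 0 0 0 0;0.07 0 0 0 0;0.07 0 0 -0.01 0;0.07 0 0 -0.03 0;0.07 0 0 -0.035 0;0.07 0 0 -0.035 0;0.07 0 0 -0.02 0;0.07 0 0 0 0"

```text
t: 19.38
tcp_pos: [0.5026, 0.1855, 0.1736]
ee_rot: [0.99, 0.142, 0.004, -0.001]
contact_force: [0.4, 1.1, 0.8]
finger_gap: 0.0698
grip_force: 0.0
```

```bash
python3 -c "
from h import *
Z['knob3_center']=.040
look('knob3_center','w10.png',.16); print(go(.571,-.182,.17))"
```

```text
blob [ 182    0   47   32 1134] [208.  13.]
blob [ 315   40   58   60 2732] [343.  70.]
blob [ 246  168   67   73 3704] [279. 205.]
blob [ 458  272   93   66 2928] [502. 305.]
19.4833 [0.50127752 0.18511577 0.16862443]
[-0.0363  0.3719 -0.0015]
```

View pics/w10.png

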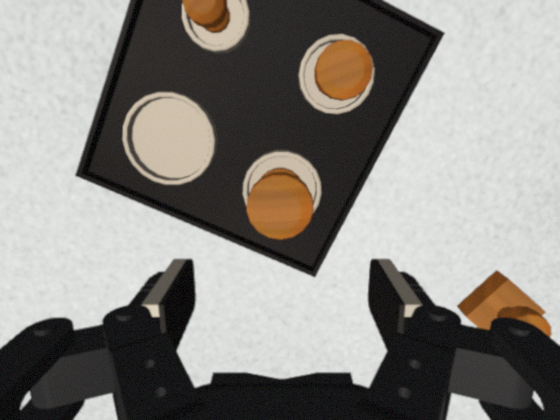

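Knob3 is upright in cup3 at about (280,195), and only cup4 at (168,138) is empty. Next is knob4.

servo_tool --steps "0.085 -0.0036 0.0372 0 0;0.085 -0.0036 0.0372 0 0;0.085 -0.0036 0.0372 0 0;0.085 -0.0036 0.0372 0 0;0.085 -0.0036 0.0372 0 0;0.085 -0.0036 0.0372 0 0;0.085 -0.0036 0.0372 0 0;0.085 -0.0036 0.0372 0 0;0.085 -0.0036 0.0372 0 0;0.085 -0.0036 0.0372 0 0;0.085 0 0 0 0;0.085 0 0 0 0"

```text
t: 20.48
tcp_pos: [0.5704, -0.1835, 0.1657]
ee_rot: [0.99, 0.141, -0.001, -0.001]
contact_force: [0.3, 0.4, 0.1]
finger_gap: 0.0849
grip_force: 0.0
```

```bash
python3 -c "
from h import *
look('knob4_center','w11.png',.034)"
```

```text
blob [ 78   0  89   8 609] [123.   3.]
blob [ 244  161   83   86 5364] [285. 205.]
blob [  38  234   92   82 4364] [ 80. 278.]
20.5833 [ 0.57060391 -0.18152375  0.16645669]
```

```bash
python3 -c "
from h import *
c=eyes.calibration('wrist')
for p,z in (((285,205),.055),((285.5,206.5),.070)):
  q=at(c,p,z); print(q,go(q[0],q[1],.034))"
```

```text
[ 0.56962952 -0.18409505  0.055     ] [-0.0015  0.0024  0.1325]
[ 0.57265145 -0.18341314  0.07      ] [0.0016 0.0026 0.1325]
```

servo_tool --steps "0.0854 0 0.0025 0.033 0;0.0854 0 0 0.035 0;0.0854 0 0 0.033 0;0.0854 0 0 0.02 0;0.0854 0 0 0.01 0;0.0854 0 0 0.0015 0;0 0 0 0 0;0 0 0 0 0;0 0 0 0 0;0 0 0 0 0;0 0 0 0 0;0 0 0 0 0"

```text
t: 21.58
tcp_pos: [0.5728, -0.1847, 0.0374]
ee_rot: [0.99, 0.142, 0.001, 0.001]
contact_force: [-1.7, 0.8, 6.2]
finger_gap: 0.056
grip_force: 62.8
```

servo_tool --steps "0 0 0 -0.01 0;0 0 0 -0.02 0;0 0 0 -0.035 0;0 0 0 -0.035 0;0 0 0 -0.035 0;0 0 0 0 0;0 0 0 0 0"

```text
t: 22.17
tcp_pos: [0.5727, -0.1848, 0.1737]
ee_rot: [0.99, 0.142, 0.002, 0.001]
contact_force: [-0.5, -0.3, -2.2]
finger_gap: 0.0556
grip_force: 64.0
```

```bash
python3 -c "
from h import *
s=arm.get_state();print(s['tcp_pos'],s['finger_gap'],s['grip_force'],go(.5175,.284,.17))
look('knob4_center','w12.png',.022)"
```

```text
[ 0.5726508  -0.18479794  0.17371689] 0.055552919406293824 64.04849289288904 [ 0.0788 -0.4654  0.0026]
blob [  80    0   88   14 1132] [124.   6.]
blob [  200   203   163   177 21324] [281. 297.]
blob [  40  234   90   81 4343] [ 81. 276.]
22.2667 [ 0.57150267 -0.18438254  0.1699155 ]
```

View pics/w12.png

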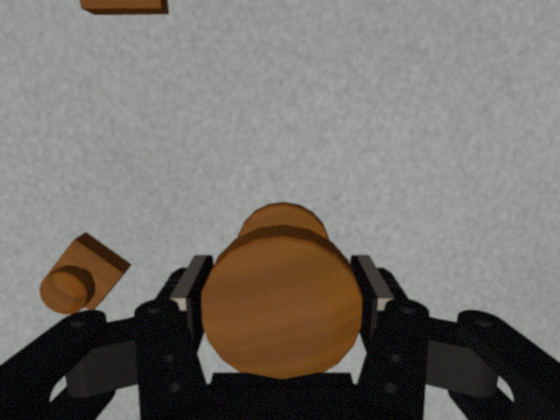

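servo_tool --steps "0 0.0066 -0.0388 0 0;0 0.0066 -0.0388 0 0;0 0.0066 -0.0388 0 0;0 0.0066 -0.0388 0 0;0 0.0066 -0.0388 0 0;0 0.0066 -0.0388 0 0;0 0.0066 -0.0388 0 0;0 0.0066 -0.0388 0 0;0 0.0066 -0.0388 0 0;0 0.0066 -0.0388 0 0;0 0.0066 -0.0388 0 0;0 0.0062 -0.0386 0 0"

```text
t: 23.27
tcp_pos: [0.5155, 0.286, 0.1686]
ee_rot: [0.99, 0.142, -0.001, 0.0]
contact_force: [1.2, -0.6, -1.5]
finger_gap: 0.0555
grip_force: 64.2
```

servo_tool --steps "0 0 0 0 0;0 0 0 0 0;0 0 0 0 0;0 0 0 0 0"

```text
t: 23.6
tcp_pos: [0.5166, 0.2833, 0.1693]
ee_rot: [0.99, 0.141, -0.001, 0.0]
contact_force: [1.1, -0.5, -1.4]
finger_gap: 0.0558
grip_force: 64.3
```

```bash
python3 -c "
from h import *
s=arm.get_state();print(s['tcp_pos'],s['finger_gap'],go(.5175,.284,.049))"
```

```text
[0.51659911 0.28330199 0.16930239] 0.05584831781783694 [ 0.0012 -0.0005  0.1203]
```

servo_tool --steps "0 0.0012 -0.0005 0.035 0;0 0 0 0.035 0;0 0 0 0.025 0;0 0 0 0.014 0;0 0 0 0.008 0;0 0 0 0.003 0;0 0 0 0 0;0 0 0 0 0"

```text
t: 24.27
tcp_pos: [0.5184, 0.2852, 0.0515]
ee_rot: [0.99, 0.142, 0.001, -0.0]
contact_force: [-0.4, -0.4, -0.8]
finger_gap: 0.0556
grip_force: 64.4
```

servo_tool --steps "0 0 0 0.001 0;0 0 0 0.001 0;0 0 0 0 0;0 0 0 0 0"

```text
t: 24.6
tcp_pos: [0.5177, 0.2852, 0.0484]
ee_rot: [0.99, 0.142, 0.0, -0.0]
contact_force: [-0.1, 0.2, -1.3]
finger_gap: 0.0561
grip_force: 64.4
```

servo_tool --steps "0 0 0 0.0015 0;0 0 0 0.001 0;0 0 0 0.0005 0;0 0 0 0 0;0 0 0 0 0"

```text
t: 25.02
tcp_pos: [0.5179, 0.2852, 0.0455]
ee_rot: [0.99, 0.142, 0.0, -0.0]
contact_force: [-1.1, -1.5, 4.8]
finger_gap: 0.0559
grip_force: 64.9
```

servo_tool --steps "0.08 0 0 0 0;0.08 0 0 0 0;0.08 0 0 0 0;0.08 0 0 0 0;0.08 0 0 -0.01 0;0.08 0 0 -0.03 0;0.08 0 0 -0.035 0;0.08 0 0 -0.035 0;0.08 0 0 -0.02 0;0.08 0 0 0 0"

```text
t: 25.85
tcp_pos: [0.519, 0.2858, 0.1814]
ee_rot: [0.99, 0.142, 0.004, -0.001]
contact_force: [-0.1, 0.1, 1.0]
finger_gap: 0.0797
grip_force: 0.0
```

servo_tool --steps "0.08 -0.03 0 -0.01 0;0.08 -0.03 0 -0.01 0;0.08 -0.03 0 0 0;0.08 0 0 0 0;0.08 0 0 0 0"

```text
t: 26.27
tcp_pos: [0.4306, 0.2597, 0.1957]
ee_rot: [0.99, 0.142, 0.001, -0.0]
contact_force: [1.0, -1.3, -1.0]
finger_gap: 0.0801
grip_force: 0.0
```

```bash
python3 -c "
from h import *
a=save('wrist','w13.png'); b=save('scene','s1.png'); cv2.imwrite('pics/fin.png',cv2.resize(np.hstack([a,b])[:,:,::-1],(800,300)))
cv2.imwrite('pics/fin2.png',cv2.resize(b[150:330,80:470,::-1],None,fx=2,fy=2)); print(arm.get_state()['tcp_pos'])"
```

```text
[0.43162344 0.25993913 0.19508937]
```

View pics/w13.png

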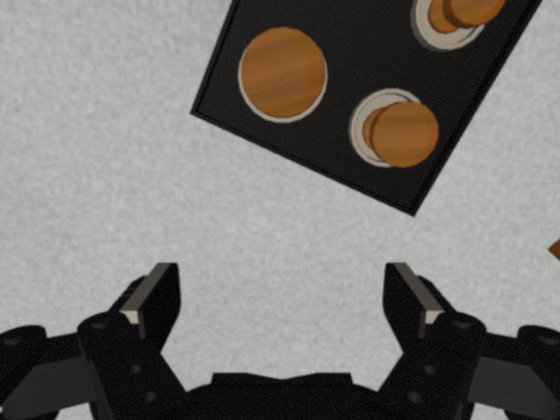

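View pics/fin2.png

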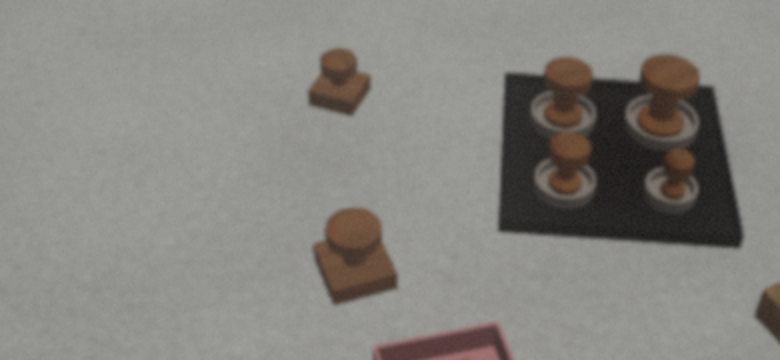

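All four knobs stand upright in their own cups, at about (568,95), (668,100), (567,165) and (677,175) in the crop. Both blanks at (340,80) and (355,255) are where they were.

```bash
python3 -c "
from h import *
print(ticket.close_job())"
```

```text
the job is handed in; nothing more can be done
None
```

All four finished knobs stand upright in the cups of their own size, both unfinished knobs are untouched where they stood, and the job was handed in after about 26 s.

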